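# Turn a ratcheted hardware carousel back to the washers

## Task

On the shop counter, the six-pocket carousel of loose hardware has been clicked on past the pocket a customer wants. Throw its pawl back off the teeth with the ball-ended lever and leave it thrown back, then turn the carousel back (anticlockwise) by its bar knob until the pocket with the flat washers stands squarely at the serving lip, and let go.

Things in the scene. Friction and masses are not known exactly. Their poses are not given: they have to be found in the camera images.
- knob_grip (a point): Centre of the black bar knob (70 long, 18 wide, 32 high) on the carousel's upright axis, 91 mm above the counter; knob top at 107. x runs along the bar to the washer pocket (bump on that end); z up. Grey tray 194 across, walls up to 48 mm high; steel saw-tooth rim 234 across. Base fixed; its serving lip (aluminium tongue, two ribs) lies a quarter turn clockwise, from above, from the pawl.
- tray (a joint): Turn of tray and knob, rad: 0 = washer pocket squarely at the serving lip; grows as it is clicked on, clockwise from above. Starts at 0.75 to 1.35. Pawl on the teeth: it turns back at most one tooth (0.35), then is blocked. Pawl thrown back: it turns both ways against light friction (0.06 N m) and stays where left. Stops at -0.8 and 2.2.
- pawl_ball (a point): Centre of the black ball, 20 mm across, topping the pawl's lever, a 10 mm steel rod standing beside the tray. Pawl on the teeth: ball about 130 mm from the knob's axis, about 102 mm above the counter. The lever's pivot is level, tangential to the tray, 152 mm from the axis, 42 mm up; the ball swings straight outward from the knob on a 64 mm radius.
- pawl (a joint): Swing of the pawl, rad: about 0 to 0.25 = lying on the teeth by its weight; grows as the lever swings outward, away from the knob. Past about 0.75 it topples outward by itself and rests thrown back on its stop at 1.45; short of that it falls back on the teeth. Under 1 N at the ball moves it.

How it is judged (in metres and radians):
On the way:
1. the pawl is thrown back while the tray still stands clicked on past the serving lip (value of joint pawl above 1.1 rad and value of joint tray above 0.3 rad), for 0.2 s.
At the end, for the whole second after the job is handed in: The washer pocket stands at the serving lip to within 12 degrees (0.21 rad), the tray is at rest, and the pawl lies thrown back (over 1.1 rad) (value of joint tray between -0.21 and 0.21 rad and velocity of joint tray between -0.05 and 0.05 rad/s and value of joint pawl above 1.1 rad); the robot touches nothing.
It also fails if it takes over 48 s, if anything falls off the work surface, if the arm or the gripper's body presses on something with over 40 N, if the wrist force passes 120 N, or if a joint passes its speed limit or range.

## Robot

A 7-joint arm with a two-finger parallel gripper is mounted at the origin on the work surface. World frame = base frame: x ahead of the robot, y to its left, z up, the work surface at z = 0. Lengths are in m, angles in degrees, forces in N, time in s.
With the tool pointing down it reaches from about 0.4 to 0.875 m from the base axis. Payload 6.5 kg.
Tool frame: the origin (TCP) lies on the centre line of the jaws, within the pads' length; the fingertips stand 14 mm ahead of it and the grasp point (between the pads) lies 5 mm behind it (ctrl.tips_ahead is the distance from the TCP to the fingertips, in m); z points along the fingers, y is the direction in which the jaws open and shut (so a half turn about z gives the same grasp; the last joint's range is limited). The gripper opens to 88 mm and grips with 3 to 60 N. Pads are 18 mm wide; open, the fingers measure 123 mm over their backs; the gripper's body (75 mm by 187 mm) begins 45 mm behind the grasp point.
Start: joints at [-68.824, 30.733, -0.252, 88.115, 0.149, 61.152, -4.079], TCP at [0.274, 0.589, 0.253] pointing down, gripper open.
Joint ranges: [-154.64, 154.64], [-21.42, 123.67], [-72.66, 72.17], [13.99, 137.28], [-74.86, 254.86], [10.95, 109.41], [-158.01, 158.01]. Speed limits (degrees/s): [136.94, 136.94, 180, 180, 180, 180, 180].

## Interface

Orientations are given as [roll, pitch, yaw] about the fixed x, y, z axes, in that order (R = Rz(yaw) Ry(pitch) Rx(roll)).
In Python, from rig import monitor, optics, workorder, ctrl gives the robot as it stands.
- The arm moves only by the tool move_arm, never from a script. Its argument "targets" is a list of rows, each an object with "grip": the opening, from 0 (shut) to 1 (fully open); "dp": the shift along the tool's x, y, z in m, a list of three; "rotation": the turn, a rotation vector about the tool's x, y, z in rad, a list of three. In form: [{"grip": grip, "dp": [dx, dy, dz], "rotation": [wx, wy, wz]}, ...]. A call has 1 to 20 rows; each row shifts and turns the commanded pose from where the row before left it, along the tool's axes as they then stand; what a row does not reach is not made up. A row lasts 1/8 s, in which the tool goes at most 62.5 mm and 10.7 degrees, less where a joint would pass 70% of its speed; a pose out of reach is approached as far as the arm can. A call with a gripper value outside its range is refused whole. The fingers move at their own pace and stop on an object; "grip_force" is the grip in N (left out, the last holds). Time passes only in rows, so rows that do not move let the fingers close. It gives the time, the measured TCP pose, the force and the opening at its end, in the units of the state.
- monitor.read_state(): the state, without advancing time (a new reading comes with each control period).
- optics.grab_frame(name): name is "scene" or "side" or "wrist"; returns (picture, depth): 384x512x3 uint8, blue, green, red; 384x512 float32, m along the optical axis (not along the pixel's ray), 0 where there is no reading.
- optics.camera_model(name): a dict with "fx", "fy", "cx", "cy" (pixels), "k1" (the pictures are not rectified: a ray, as slopes to the right and down, at radius r is drawn at 1 + k1 r^2 times it, then the intrinsics apply), "R" (3x3) and "t" (3): a world point X has camera coordinates R X + t; the wrist camera has in their place "mount" (4x4, takes a point from camera to tool coordinates, whose origin is the TCP and whose axes are the flange's). Camera axes: x right, y down, z forward; pixel columns grow to the right and rows downward; lengths in m; the calibration is good to about 2 mm. A picture is of the moment at which its call begins: read the wrist's pose just before it. camera_model takes no time and is no camera call.
- workorder.close_job(): hands the job in, once; it reports no verdict.
The state is a dict: "time": time; "q": joint angles; "joint_velocities": joint speeds; "joint_torque": joint torques, N m; "ee_pos": TCP position; "tool_rot": TCP orientation; "force": force on the tool from outside, world axes, zero at the start; "wrist_torque": the same for the moment, N m; "width": opening from 0.0 (shut) to 1.0 (fully open).
Only numpy, scipy, OpenCV 4.12 (cv2) and the standard library are available. Lean on these libraries where they do the work, as an engineer would, in place of code of your own. Each camera call takes 0.05 s, during which the arm holds its last target. There are 200 camera calls.

## Working session

There is one attempt and no reset: what is moved stays moved. The work goes in short steps, Python scripts to look and compute and a tool call to move; the robot and the scene stay as the last step left them, time stands still between calls to the robot, and variables do not carry over. Pictures are saved under pics/ and viewed, about 8 in all and at most 12, crops included, and the job is handed in when it is done.

Besides the shell and the picture viewer there is one more tool, called after ">>>" as name(argument=value, ...), one argument or row to a line, values as JSON. move_arm: Moves the arm, as the interface text tells. Its arguments: {"type":"object","properties":{"targets":{"type":"array"},"grip_force":{"type":"number"}},"required":["targets"]}

```bash
mkdir -p pics; ls; cat > h.py <<'E'
import numpy as np, cv2
from rig import monitor, optics, workorder, ctrl
from scipy.spatial.transform import Rotation as Ro
def cam(n):
    m=optics.camera_model(n)
    if 'mount' in m:
        s=monitor.read_state(); M=np.array(m['mount'])
        Rt=rot(s); R=Rt@M[:3,:3]; t=Rt@M[:3,3]+np.array(s['ee_pos'])
        return m,R,t
    R=np.array(m['R']); return m,R.T,-R.T@np.array(m['t'])
def rot(s):
    a=np.array(s['tool_rot']); return Ro.from_euler('xyz',a,degrees=True).as_matrix()
def cloud(n):
    m,R,t=cam(n); p,d=optics.grab_frame(n)
    K=np.array([[m['fx'],0,m['cx']],[0,m['fy'],m['cy']],[0,0,1.]])
    v,u=np.mgrid[:384,:512]
    q=cv2.undistortPoints(np.stack([u,v],-1).reshape(-1,1,2).astype(float),K,np.array([m['k1'],0,0,0.])).reshape(384,512,2)
    c=np.dstack([q*d[...,None],d]); W=c@R.T+t; W[d==0]=np.nan
    return p,W
E
python3 - <<'E'
from h import *
print(monitor.read_state(),ctrl.tips_ahead)
ps=[]
for n in("scene","side","wrist"):
    p,W=cloud(n); np.savez(f'pics/{n}0.npz',p=p,W=W); ps.append(p)
cv2.imwrite('pics/a.png',cv2.resize(np.hstack(ps[:2]),(800,300)));cv2.imwrite('pics/b.png',ps[2])
cv2.imwrite('pics/s.png',ps[0])
E
```

```text
pics
{'time': 0.0, 'q': array([-68.82074123,  30.77850704,  -0.25305371,  88.16830274,
         0.14756119,  61.15243353,  -4.0791785 ]), 'joint_velocities': array([-0.00682737,  0.05723907, -0.02977146,  0.00290961, -0.05084553,
        0.0380592 , -0.01798765]), 'joint_torque': array([ 4.77419448e-06, -5.70969236e+01,  9.90733579e-01, -2.51609230e+01,
       -5.62924566e-02,  1.80720101e-02,  1.61658400e-04]), 'ee_pos': array([0.27419178, 0.58870073, 0.25184414]), 'tool_rot': array([-1.79901308e+02,  6.67152715e-03,  1.55030399e+02]), 'force': array([ 0.31971592, -0.58316988, -1.0215592 ]), 'wrist_torque': array([-0.01648406, -0.00261783, -0.00147884]), 'width': 1.0009072339253653} 0.014
```

View pics/a.png

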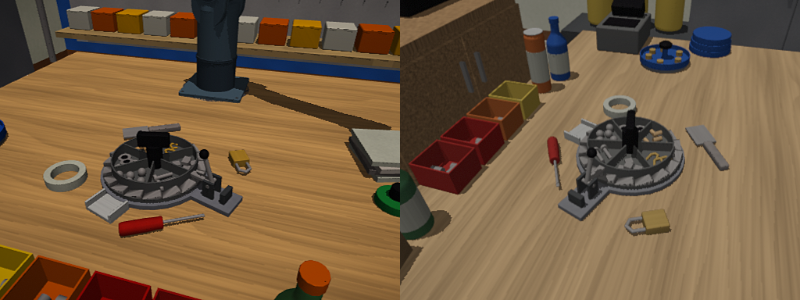

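```bash
python3 - <<'E'
from h import *
for n in("scene","side","wrist"):
    D=np.load(f'pics/{n}0.npz');W=D['W'];z=W[...,2]
    for lo,hi in((.055,.1),(.1,.12),(.04,.055)):
        k=(z>lo)&(z<hi)&(np.hypot(W[...,0],W[...,1])>.3); print(n,lo,hi,k.sum(),np.nanmedian(W[k],0) if k.any() else '', np.percentile(W[k],[2,98],axis=0).round(3).tolist() if k.any() else '')
E
```

```text
scene 0.055 0.1 8510 [-0.5037861   0.00806657  0.06864493] [[-0.61, -1.125, 0.055], [0.904, 0.661, 0.099]]
scene 0.1 0.12 3288 [-0.50920402  0.01783776  0.11015754] [[-0.744, -1.126, 0.1], [0.588, 0.685, 0.12]]
scene 0.04 0.055 8825 [0.51704992 0.06202743 0.04736823] [[-0.532, -0.943, 0.04], [0.901, 0.583, 0.054]]
side 0.055 0.1 12280 [ 0.86720385 -0.45176188  0.07579917] [[0.203, -1.125, 0.056], [1.576, 0.314, 0.097]]
side 0.1 0.12 1818 [ 0.83789922 -0.22585645  0.10807181] [[0.53, -0.691, 0.1], [1.587, 0.308, 0.12]]
side 0.04 0.055 7706 [8.36973358e-01 6.66935581e-04 4.69063315e-02] [[0.185, -1.128, 0.04], [1.383, 0.318, 0.055]]
wrist 0.055 0.1 856 [0.52036889 0.63733287 0.06683209] [[0.519, 0.59, 0.055], [0.522, 0.66, 0.089]]
wrist 0.1 0.12 0  
wrist 0.04 0.055 21481 [0.32261182 0.56671625 0.04792107] [[0.25, 0.456, 0.045], [0.52, 0.648, 0.05]]
```

The scene view shows the carousel: knob at about (155,140) in the left half, lever ball at (204,154), and serving lip at (107,206). In the right half the knob is at (631,118), the ball at (591,153) and the lip at (578,131). I'll localise these next.

```bash
python3 - <<'E'
from h import *
from scipy.optimize import least_squares
out=[]
for n,kb,bb in(("scene",(180,160,220,205),(250,185,272,205)),("side",(295,135,325,190),(245,185,268,206))):
    D=np.load(f'pics/{n}0.npz');W=D['W'];p=D['p'];z=W[...,2]
    def sel(b): 
        m=np.zeros(z.shape,bool); m[b[1]:b[3],b[0]:b[2]]=1; return m&(p.max(2)<60)
    k=sel(kb)&(z>.1)&(z<.113); P=W[k]
    if k.sum()>5: 
        r=cv2.minAreaRect(P[:,:2].astype(np.float32)*1000); print(n,'knobtop',k.sum(),np.median(P,0),r)
    k=sel(bb)&(z>.09)&(z<.125); P=W[k]; print('ball pts',k.sum(),P.mean(0) if k.any() else '')
    if k.sum()>8:
        s=least_squares(lambda c:np.linalg.norm(P-c,axis=1)-.01,P.mean(0)-[0,0,.008],loss='soft_l1',f_scale=.002); print('ball',s.x,s.cost)
    # tray outline
    k=(np.abs(W[...,0]-.62)<.3)&(np.abs(W[...,1]-.1)<.4)&(z>.028)&(z<.05); print(k.sum(),np.percentile(W[k],[2,50,98],axis=0).round(3).tolist())
    o=p[100:340,60:380] if n=="scene" else p[100:300,200:420]
    out.append(cv2.resize(o,None,fx=2.4,fy=2.4,interpolation=cv2.INTER_CUBIC))
cv2.imwrite('pics/c.png',out[0]); cv2.imwrite('pics/d.png',out[1])
E
```

```text
scene knobtop 302 [ 0.54548239 -0.00469238  0.10571178] ((542.0526123046875, -4.89971923828125), (19.86980628967285, 61.42333984375), 12.424145698547363)
ball pts 123 [0.58843387 0.11624882 0.10643027]
ball [0.58273876 0.11490659 0.10267477] 3.716060315591313e-05
10007 [[0.339, -0.117, 0.028], [0.592, 0.031, 0.039], [0.894, 0.494, 0.049]]
side knobtop 145 [ 0.53390216 -0.00990115  0.10570128] ((534.217529296875, -11.25509262084961), (8.5479097366333, 67.76066589355469), 14.854573249816895)
ball pts 79 [0.57490675 0.11669866 0.10581158]
ball [0.5805468  0.1130152  0.10237802] 2.4435502202626763e-05
9259 [[0.441, -0.216, 0.028], [0.592, 0.03, 0.038], [0.911, 0.326, 0.049]]
```

View pics/c.png

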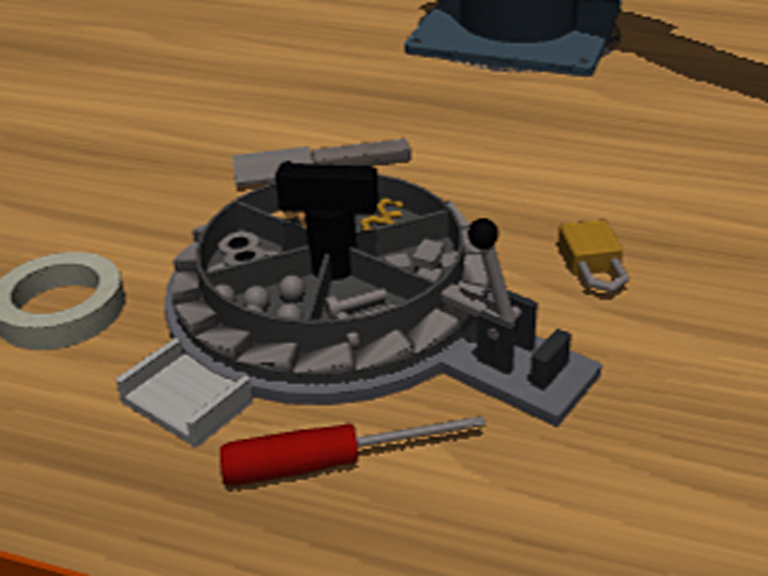

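View pics/d.png

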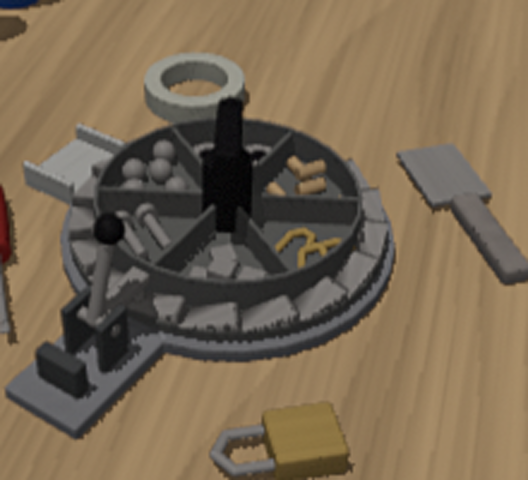

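The washers (two rings) sit at the −y side, at the knob's bump end. The lip is at about −19° and the pawl at about +71°. Next I'll fit the rim centre and print the wrist camera mount.

```bash
python3 - <<'E'
from h import *
from scipy.optimize import least_squares
C=[]
for n in("scene","side"):
    D=np.load(f'pics/{n}0.npz');W=D['W'].reshape(-1,3)
    r=np.hypot(W[:,0]-.54,W[:,1]+.006)
    P=W[(W[:,2]>.044)&(W[:,2]<.051)&(r>.085)&(r<.11)][:,:2]
    s=least_squares(lambda c:np.linalg.norm(P-c,axis=1)-.096,[.54,-.006],loss='soft_l1',f_scale=.003); print(n,len(P),s.x,s.cost); C.append(s.x)
    # lip: points near base height beyond rim, r>.13
    c=s.x; r=np.hypot(*(W[:,:2]-c).T); k=(r>.128)&(r<.165)&(W[:,2]>.006)&(W[:,2]<.04); a=np.degrees(np.arctan2(*(W[k,:2]-c).T[::-1])); print(np.histogram(a,bins=np.arange(-180,181,10))[0])
    for lo,hi in((-50,10),(45,95)):
        m=(a>lo)&(a<hi); print((lo,hi),m.sum(),np.median(a[m]),np.percentile(a[m],[3,97]))
c=np.mean(C,0); b=np.array([.5816,.1139]); print(c,np.linalg.norm(b-c),np.degrees(np.arctan2(*(b-c)[::-1])))
print(optics.camera_model('wrist')['mount'])
E
```

```text
scene 728 [ 0.54217084 -0.00839895] 0.002417165807295757
[  0   0   0   0   1   0   0   0   0   0  18  98  32   0 145 301 253 215
   0   2   3   0   0  38 391 153   5   0   0   0   0   0   0   0   0   0]
(-50, 10) 914 -19.646131335958337 [-32.04833573  -3.80591064]
(45, 95) 587 65.3549961041417 [59.34675372 76.58258159]
side 765 [ 0.53927942 -0.01048753] 0.0028536150749971477
[  0   0   4  18   0   0   0   0   0   0  23 112  19   0  84 131 121 128
   0  17  46   0   0   0 190 280 131   0   0   0   0   0   0   0   0   0]
(-50, 10) 464 -18.40671389506138 [-32.09300828  -3.76470013]
(45, 95) 601 77.64842010300305 [64.52124546 83.62961322]
[ 0.54072513 -0.00944324] 0.1299396410981308 71.66525456730604
[[-8.89884947e-04 -9.64241692e-01 -2.65022957e-01  6.73454653e-02]
 [ 9.99999523e-01 -9.64446966e-04  1.51215019e-04 -7.90755858e-04]
 [-4.01408412e-04 -2.65022696e-01  9.64242091e-01 -1.31855763e-01]
 [ 0.00000000e+00  0.00000000e+00  0.00000000e+00  1.00000000e+00]]
```

>>> move_arm(
  targets=[
    {"grip": 0, "dp": [-0.0402, -0.0278, 0], "rotation": [0, 0, 0]},
    {"grip": 0, "dp": [-0.0402, -0.0278, 0], "rotation": [0, 0, 0]},
    {"grip": 0, "dp": [-0.0402, -0.0278, 0], "rotation": [0, 0, 0]},
    {"grip": 0, "dp": [-0.0402, -0.0278, 0], "rotation": [0, 0, 0]},
    {"grip": 0, "dp": [-0.0402, -0.0278, 0], "rotation": [0, 0, 0]},
    {"grip": 0, "dp": [-0.0402, -0.0278, 0], "rotation": [0, 0, 0]},
    {"grip": 0, "dp": [-0.0402, -0.0278, 0], "rotation": [0, 0, 0]},
    {"grip": 0, "dp": [-0.0402, -0.0278, 0], "rotation": [0, 0, 0]},
    {"grip": 0, "dp": [-0.0402, -0.0278, 0], "rotation": [0, 0, 0]},
    {"grip": 0, "dp": [-0.0402, -0.0278, 0], "rotation": [0, 0, 0]},
    {"grip": 0, "dp": [-0.0402, -0.0278, 0], "rotation": [0, 0, 0]},
    {"grip": 0, "dp": [-0.0402, -0.0278, 0], "rotation": [0, 0, 0]},
  ],
)

```text
time: 1.65
ee_pos: [0.5714, 0.0818, 0.2526]
tool_rot: [-180.0, -0.0, 155.0]
force: [0.1, 0.0, -0.5]
width: 0.008
```

>>> move_arm(
  targets=[
    {"grip": 0, "dp": [0, 0, 0], "rotation": [0, 0, 0.161]},
    {"grip": 0, "dp": [0, 0, 0], "rotation": [0, 0, 0.161]},
    {"grip": 0, "dp": [0, 0, 0], "rotation": [0, 0, 0.161]},
    {"grip": 0, "dp": [0, 0, 0], "rotation": [0, 0, 0.161]},
    {"grip": 0, "dp": [0, 0, 0], "rotation": [0, 0, 0.161]},
    {"grip": 0, "dp": [0, 0, 0], "rotation": [0, 0, 0.161]},
    {"grip": 0, "dp": [0, 0, 0], "rotation": [0, 0, 0.161]},
    {"grip": 0, "dp": [0, 0, 0], "rotation": [0, 0, 0.161]},
    {"grip": 0, "dp": [0, 0, 0], "rotation": [0, 0, 0.161]},
    {"grip": 0, "dp": [0, 0, 0], "rotation": [0, 0, 0]},
  ],
)

```text
time: 2.9
ee_pos: [0.5707, 0.0833, 0.2525]
tool_rot: [-180.0, 0.0, 72.1]
force: [1.0, 0.9, -0.0]
width: 0.009
```

```bash
python3 - <<'E'
from h import *
from scipy.optimize import least_squares
p,W=cloud('wrist'); cv2.imwrite('pics/e.png',p)
k=(np.hypot(W[...,0]-.582,W[...,1]-.114)<.03)&(W[...,2]>.09)&(W[...,2]<.12)&(p.max(2)<70)
P=W[k]; print(len(P))
if len(P)>8:
  s=least_squares(lambda c:np.linalg.norm(P-c,axis=1)-.01,P.mean(0)-[0,0,.006],loss='soft_l1',f_scale=.002); print(s.x,s.cost)
k=(np.hypot(W[...,0]-.541,W[...,1]+.009)<.045)&(W[...,2]>.1)&(W[...,2]<.112)
P=W[k];print(len(P), cv2.minAreaRect(P[:,:2].astype(np.float32)*1000) if len(P)>5 else '')
E
```

```text
413
[0.58126939 0.11286085 0.10243394] 4.707296171173279e-05
0
```

View pics/e.png

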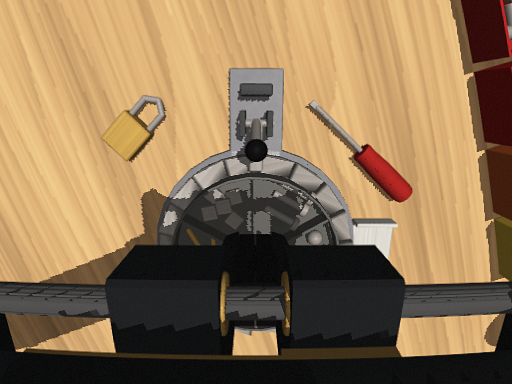

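The wrist view shows the ball at (256,150), lined up with the tool's x axis and the pawl base. Next I descend inside the ball and push outward.

>>> move_arm(
  targets=[
    {"grip": 0, "dp": [0, 0, 0.04], "rotation": [0, 0, 0]},
    {"grip": 0, "dp": [0, 0, 0.04], "rotation": [0, 0, 0]},
    {"grip": 0, "dp": [0, 0, 0.04], "rotation": [0, 0, 0]},
    {"grip": 0, "dp": [0, 0, 0.03], "rotation": [0, 0, 0]},
    {"grip": 0, "dp": [0, 0, 0], "rotation": [0, 0, 0]},
    {"grip": 0, "dp": [0.008, 0, 0], "rotation": [0, 0, 0]},
    {"grip": 0, "dp": [0.008, 0, 0], "rotation": [0, 0, 0]},
    {"grip": 0, "dp": [0.008, 0, 0], "rotation": [0, 0, 0]},
    {"grip": 0, "dp": [0.008, 0, 0], "rotation": [0, 0, 0]},
    {"grip": 0, "dp": [0.008, 0, 0], "rotation": [0, 0, 0]},
    {"grip": 0, "dp": [0.008, 0, 0], "rotation": [0, 0, 0]},
    {"grip": 0, "dp": [0.008, 0, 0], "rotation": [0, 0, 0]},
    {"grip": 0, "dp": [0.008, 0, 0], "rotation": [0, 0, 0]},
    {"grip": 0, "dp": [0.008, 0, 0], "rotation": [0, 0, 0]},
    {"grip": 0, "dp": [0.008, 0, 0], "rotation": [0, 0, 0]},
    {"grip": 0, "dp": [0.008, 0, 0], "rotation": [0, 0, 0]},
    {"grip": 0, "dp": [0, 0, 0], "rotation": [0, 0, 0]},
    {"grip": 0, "dp": [0, 0, 0], "rotation": [0, 0, 0]},
  ],
)

```text
time: 5.2
ee_pos: [0.598, 0.1665, 0.1027]
tool_rot: [180.0, 0.0, 72.0]
force: [-0.0, -0.4, 0.1]
width: 0.006
```

```bash
python3 - <<'E'
from h import *
p,W=cloud('scene'); cv2.imwrite('pics/f.png',cv2.resize(p[100:340,60:380],None,fx=2,fy=2))
E
```

```text
(no output)
```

View pics/f.png

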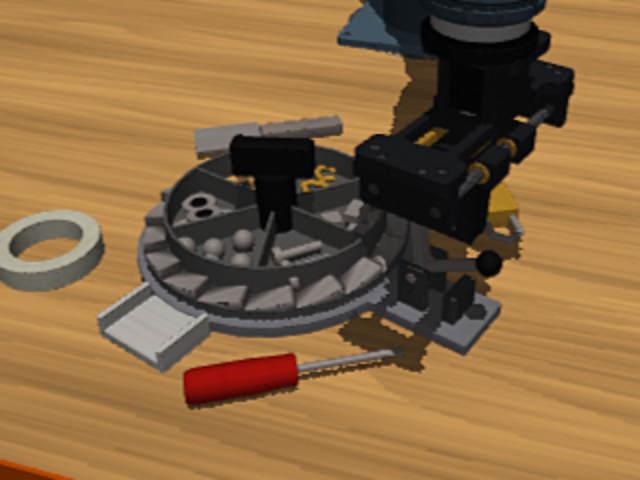

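The picture shows the lever lying outward with its ball at (488,262), so the pawl is thrown back. I'll lift and go over the knob.

>>> move_arm(
  targets=[
    {"grip": 0, "dp": [0, 0, -0.05], "rotation": [0, 0, 0]},
    {"grip": 0, "dp": [0, 0, -0.05], "rotation": [0, 0, 0]},
    {"grip": 1, "dp": [-0.0463, 0, 0], "rotation": [0, 0, 0]},
    {"grip": 1, "dp": [-0.0463, 0, 0], "rotation": [0, 0, 0]},
    {"grip": 1, "dp": [-0.0463, 0, 0], "rotation": [0, 0, 0]},
    {"grip": 1, "dp": [-0.0463, 0, 0], "rotation": [0, 0, 0]},
    {"grip": 1, "dp": [0, 0, 0], "rotation": [0, 0, -0.138]},
    {"grip": 1, "dp": [0, 0, 0], "rotation": [0, 0, -0.138]},
    {"grip": 1, "dp": [0, 0, 0], "rotation": [0, 0, -0.138]},
    {"grip": 1, "dp": [0, 0, 0], "rotation": [0, 0, -0.138]},
    {"grip": 1, "dp": [0, 0, 0], "rotation": [0, 0, 0]},
    {"grip": 1, "dp": [0, 0, 0], "rotation": [0, 0, 0]},
  ],
)

```text
time: 6.75
ee_pos: [0.5408, -0.0095, 0.2027]
tool_rot: [-180.0, -0.0, 103.5]
force: [0.4, -1.4, -0.2]
width: 1.001
```

```bash
python3 - <<'E'
from h import *
print(monitor.read_state()['q'],monitor.read_state()['width'])
p,W=cloud('wrist'); cv2.imwrite('pics/g.png',p)
k=(np.hypot(W[...,0]-.541,W[...,1]+.009)<.045)&(W[...,2]>.1)&(W[...,2]<.112)
P=W[k];print(len(P), cv2.minAreaRect(P[:,:2].astype(np.float32)*1000) if len(P)>5 else '')
E
```

```text
[-20.14898933  24.70590136  20.98679969 108.37420656 -11.44926823
  48.95161017  20.09918758] 1.0006968505979197
2184 ((539.9425048828125, -11.66219711303711), (18.03228187561035, 69.32487487792969), 12.49665641784668)
```

View pics/g.png

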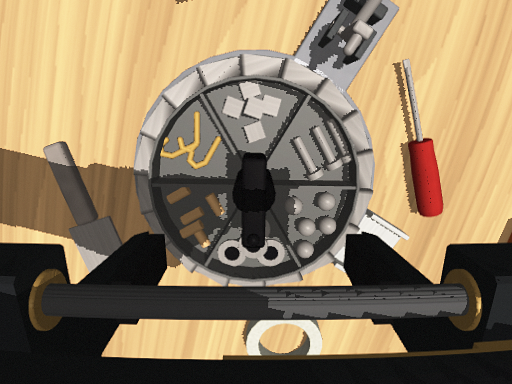

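The wrist view shows the knob centred between the open jaws at (255,200), with the washer pocket at its bump end at (250,250). The bar's yaw measures 102.5° and the tool's is 103.5°. Next I descend and grip.

>>> move_arm(
  targets=[
    {"grip": 1, "dp": [0, 0, 0.04], "rotation": [0, 0, 0.017]},
    {"grip": 1, "dp": [0, 0, 0.04], "rotation": [0, 0, 0]},
    {"grip": 1, "dp": [0, 0, 0.03], "rotation": [0, 0, 0]},
    {"grip": 1, "dp": [0, 0, 0], "rotation": [0, 0, 0]},
    {"grip": 0.15, "dp": [0, 0, 0], "rotation": [0, 0, 0]},
    {"grip": 0.15, "dp": [0, 0, 0], "rotation": [0, 0, 0]},
    {"grip": 0.15, "dp": [0, 0, 0], "rotation": [0, 0, 0]},
    {"grip": 0.15, "dp": [0, 0, 0], "rotation": [0, 0, 0]},
    {"grip": 0.15, "dp": [0, 0, 0], "rotation": [0, 0, 0]},
    {"grip": 0.15, "dp": [0, 0, 0], "rotation": [0, 0, 0]},
  ],
  grip_force=15,
)

```text
time: 8.05
ee_pos: [0.5409, -0.0092, 0.0928]
tool_rot: [180.0, -0.0, 102.7]
force: [-0.8, -0.2, -0.4]
width: 0.341
```

>>> move_arm(
  targets=[
    {"grip": 0, "dp": [0, 0, 0], "rotation": [0, 0, 0]},
    {"grip": 0, "dp": [0, 0, 0], "rotation": [0, 0, 0]},
    {"grip": 0, "dp": [0, 0, 0], "rotation": [0, 0, 0]},
    {"grip": 0, "dp": [0, 0, 0], "rotation": [0, 0, 0]},
  ],
  grip_force=15,
)

```text
time: 8.55
ee_pos: [0.5399, -0.0095, 0.0926]
tool_rot: [-179.9, -0.0, 102.6]
force: [-4.8, -0.7, 4.4]
width: 0.199
```

It's gripped: the opening is 17.5 mm, which matches the knob. Now I turn anticlockwise by 59°.

>>> move_arm(
  targets=[
    {"grip": 0, "dp": [0, 0, 0], "rotation": [0, 0, -0.04]},
    {"grip": 0, "dp": [0, 0, 0], "rotation": [0, 0, -0.07]},
    {"grip": 0, "dp": [0, 0, 0], "rotation": [0, 0, -0.08]},
    {"grip": 0, "dp": [0, 0, 0], "rotation": [0, 0, -0.08]},
    {"grip": 0, "dp": [0, 0, 0], "rotation": [0, 0, -0.08]},
    {"grip": 0, "dp": [0, 0, 0], "rotation": [0, 0, -0.08]},
    {"grip": 0, "dp": [0, 0, 0], "rotation": [0, 0, -0.08]},
    {"grip": 0, "dp": [0, 0, 0], "rotation": [0, 0, -0.08]},
    {"grip": 0, "dp": [0, 0, 0], "rotation": [0, 0, -0.08]},
    {"grip": 0, "dp": [0, 0, 0], "rotation": [0, 0, -0.08]},
    {"grip": 0, "dp": [0, 0, 0], "rotation": [0, 0, -0.08]},
    {"grip": 0, "dp": [0, 0, 0], "rotation": [0, 0, -0.08]},
    {"grip": 0, "dp": [0, 0, 0], "rotation": [0, 0, -0.07]},
    {"grip": 0, "dp": [0, 0, 0], "rotation": [0, 0, -0.05]},
    {"grip": 0, "dp": [0, 0, 0], "rotation": [0, 0, 0]},
    {"grip": 0, "dp": [0, 0, 0], "rotation": [0, 0, 0]},
    {"grip": 0, "dp": [0, 0, 0], "rotation": [0, 0, 0]},
  ],
)

```text
time: 10.68
ee_pos: [0.5386, -0.0107, 0.0925]
tool_rot: [-179.8, -0.2, 161.6]
force: [-9.7, -3.3, 8.2]
width: 0.2
```

Yaw is 161.6°, so the washer pocket should be at −18.4° against the lip at −18.3°. I'll release, rise, and check.

>>> move_arm(
  targets=[
    {"grip": 0.6, "dp": [0, 0, 0], "rotation": [0, 0, 0]},
    {"grip": 0.6, "dp": [0, 0, 0], "rotation": [0, 0, 0]},
    {"grip": 0.6, "dp": [0, 0, 0], "rotation": [0, 0, 0]},
    {"grip": 0.8, "dp": [0, 0, 0], "rotation": [0, 0, 0]},
    {"grip": 0.8, "dp": [0, 0, 0], "rotation": [0, 0, 0]},
    {"grip": 0.8, "dp": [0, 0, -0.03], "rotation": [0, 0, 0]},
    {"grip": 0.8, "dp": [0, 0, -0.04], "rotation": [0, 0, 0]},
    {"grip": 0.8, "dp": [0, 0, -0.05], "rotation": [0, 0, 0]},
    {"grip": 0.8, "dp": [0, 0, -0.05], "rotation": [0, 0, 0]},
    {"grip": 0.8, "dp": [0, 0, 0], "rotation": [0, 0, 0]},
    {"grip": 0.8, "dp": [0, 0, 0], "rotation": [0, 0, 0]},
  ],
)

```text
time: 12.05
ee_pos: [0.5404, -0.0092, 0.2621]
tool_rot: [-180.0, -0.0, 161.7]
force: [-1.0, 0.1, -0.1]
width: 0.801
```

```bash
python3 - <<'E'
from h import *
p,W=cloud('wrist'); q,_=cloud('scene')
k=(np.hypot(W[...,0]-.541,W[...,1]+.009)<.045)&(W[...,2]>.1)&(W[...,2]<.112)
P=W[k];print(len(P), cv2.minAreaRect(P[:,:2].astype(np.float32)*1000) if len(P)>5 else '')
cv2.imwrite('pics/i.png',cv2.resize(np.hstack([p[:,56:456],cv2.resize(q[100:340,60:310],(400,384))]),(800,384)))
E
```

```text
1468 ((539.9437255859375, -12.061119079589844), (17.89909553527832, 69.59669494628906), 71.14810943603516)
```

View pics/i.png

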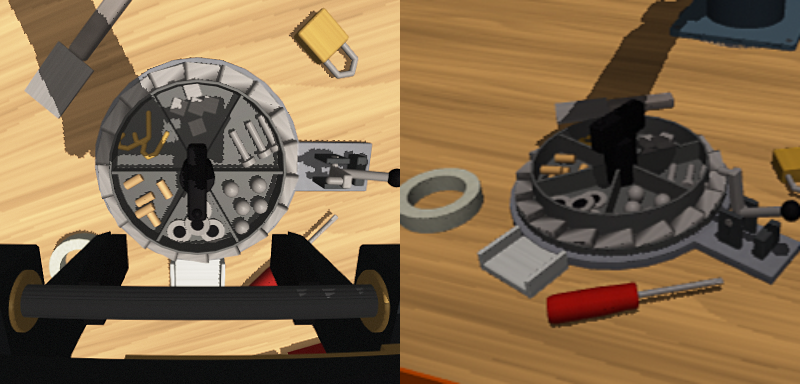

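The wrist view shows the washer pocket at (195,228) directly above the lip at (198,272). The lever lies outward with its ball at (395,178), and the scene view agrees. The bar measures 161.1°, so the pocket is at −18.9° against the lip at −18.3°.

```bash
python3 -c "
from h import *
print(workorder.close_job())"
```

```text
the job is handed in; nothing more can be done
None
```

I threw the pawl back by pushing its ball outward with the closed fingertips. I then gripped the bar knob, turned the carousel about 59° anticlockwise, let go and handed the job in. No verdict was reported.

My last checks, taken about 12 s into the 48 s limit:
- **Washer pocket:** it stands about 0.6° from the serving lip by my camera measurement, against the 12° allowed.
- **Pawl:** both views show the lever lying outward on its stop. I judged this by eye and did not measure the angle.
- **Robot:** the gripper was open and 17 cm above its gripping height, with about 1 N on the wrist, so it was touching nothing.

I took one camera reading after letting go, so I did not separately check that the tray had stopped moving. No check failed or disagreed.

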